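# Lock the market cash box with the extension bar

## Task

The stall is open and the green cash box must be locked to the table: lay one end of the blue steel bar in the yellow clamp lever's channel as an extension handle and swing the lever with it, past its dead point, until it snaps fully home. Do not push the lever with the gripper itself and do not knock over or shove the blue pottery vase. Then take the bar out and leave it lying flat on the table, clear of the clamp.

Things in the scene. Friction and masses are not known exactly. Their poses are not given: they have to be found in the camera images.
- bar_center (a point): Centre of the loose blue square steel bar with black ends, 240 x 24 x 24 mm, about 0.3 kg; it lies flat on the table. Its x axis runs along the bar; both ends are alike.
- channel (a point): Centre of the floor of the yellow lever's channel (open at top and outer end). x points along the lever, away from its vertical pivot, which is at x -85 mm. Floor 30 mm above the table; walls 28 mm high, 40 mm apart inside, from x -50 to 45 mm. Hub 68 mm across, up to 53 mm high, at the pivot. A bar end laid at x about -35 mm is well seated; the bar's outer part is then free to hold.
- lever (a joint): Angle of the yellow lever (rad), counter-clockwise from above: 0 open (pointing to the robot and its left), 1.4 fully home (to its right). A spring resists up to the dead point at 1.1 (at most 1.6 N m); beyond it the lever snaps home; let go earlier, it springs back. Base plate (8 mm high) and cash box (106 mm) lie beyond the pivot; all is fixed to the table.
- vase: Blue pottery vase, 84 mm across and 130 mm tall, standing loose on the table; origin at the centre of its underside, z up. A steel mug and a brass candlestick of like size also stand about.
Things that resemble listed ones, but are neither listed nor needed, are in the scene too. Of the things like the part that bears bar_center, leave any that is pink; of the rest the larger one is meant.

How it is judged:
By the outcome, as a careful person would: the job done as asked, in the order asked, and still so for the second after the job is handed in, with the robot touching nothing.
It also fails if it takes over 56 s, if anything falls off the work surface, if the arm or the gripper's body presses on something with over 40 N, if the wrist force passes 120 N, or if a joint passes its speed limit or range.

## Robot

A 6-joint arm with a two-finger parallel gripper is mounted at the origin on the work surface. World frame = base frame: x ahead of the robot, y to its left, z up, the work surface at z = 0. Lengths are in m, angles in rad, forces in N, time in s.
With the tool pointing down it reaches from about 0.25 to 0.8 m from the base axis. Payload 8.5 kg.
Tool frame: the origin (TCP) lies at the very end of the fingers, on their centre line; the grasp point (between the pads) lies 19 mm behind it; z points along the fingers, y is the line along which they close (so a half turn about z gives the same grasp; the last joint's range is limited). The gripper opens to 85 mm and grips with 20 to 120 N. Pads are 22 mm wide; open, the fingers measure 114 mm over their backs; the gripper's body (76 mm by 85 mm) begins 54 mm behind the grasp point. The pads swing forward as they close: fully open they stand 13 mm farther back than shut.
Start: joints at [1.247, 0.238, -0.013, 1.319, 0, 1.571], TCP at [0.167, 0.498, 0.231] pointing down, gripper open.
Joint ranges: [-2.66, 2.66], [-1.03, 1.9], [-1.14, 1.46], [-1.82, 2.27], [-1.45, 1.34], [-3.14, 3.14]. Speed limits (rad/s): [2.22, 2.22, 2.79, 3.14, 3.14, 3.14].

## Interface

Orientations are given as a rotation vector (axis times angle).
In Python, from station import manip gives the robot as it stands.
- The arm moves only by the tool carry_out, never from a script. Its argument "moves" is a list of rows, each a list of 7 numbers: the closure in counts, from 0 (fully open) to 255 (shut), then the shift along the tool's x, y, z in m, then the turn, a rotation vector about the tool's x, y, z in degrees. A call has 1 to 5 rows; each row is the pose to reach, as a shift and turn from the pose commanded when the call began, along the tool's axes at that moment; what a row does not reach only later rows make up. A row lasts 1/10 s, in which the tool goes at most 50 mm and 8.59 degrees, less where a joint would pass 70% of its speed; a pose out of reach is approached as far as the arm can. A call with a gripper value outside its range is refused whole. The fingers move at their own pace and stop on an object; "newtons" is the grip in N (left out, the last holds). Time passes only in rows, so rows that repeat a pose let the fingers close. It gives the time, the measured TCP pose, the force, the opening and the grip force at its end, in the units of the state.
- manip.get_obs(): the state, without advancing time (a new reading comes with each control period).
- manip.grab_frame(name): name is "scene" or "top" or "wrist"; returns (picture, depth): 400x640x3 uint8, red, green, blue; 400x640 float32, m along the optical axis (not along the pixel's ray), 0 where there is no reading.
- manip.camera_info(name): a dict with "fx", "fy", "cx", "cy" (pixels), "dist" ([k1, k2, p1, p2, k3] as OpenCV has them; the pictures are not rectified), "extrinsics" (4x4, takes a point from camera to world coordinates); the wrist camera has in their place "tool_from_camera" (4x4, takes a point from camera to tool coordinates, whose origin is the TCP and whose axes are the flange's). Camera axes: x right, y down, z forward; pixel columns grow to the right and rows downward; lengths in m; the calibration is good to about 2 mm. A picture is of the moment at which its call begins: read the wrist's pose just before it. camera_info takes no time and is no camera call.
- manip.job_done(): hands the job in; it is judged then, once.
The state is a dict: "time_s": time; "joints": joint angles; "joint_vel": joint speeds; "joint_efforts": joint torques, N m; "tool_pos": TCP position; "tool_rot": TCP orientation; "wrist_force": force on the tool from outside, world axes, zero at the start; "ft_torque": the same for the moment, N m; "finger_gap": finger opening in m; "grasp_force": force on a finger pad.
Only numpy, scipy, OpenCV 4.12 (cv2) and the standard library are available. Lean on these libraries where they do the work, as an engineer would, in place of code of your own. Each camera call takes 0.05 s, during which the arm holds its last target. There are 200 camera calls.

## Working session

There is one attempt and no reset: what is moved stays moved. The work goes in short steps, Python scripts to look and compute and a tool call to move; the robot and the scene stay as the last step left them, time stands still between calls to the robot, and variables do not carry over. Pictures are saved under pics/ and viewed, at most 10 in all, crops included, and the job is handed in when it is done.

Besides the shell and the picture viewer there is one more tool, called after ">>>" as name([rows], argument=value, ...), one row to a line, values as JSON. carry_out: Moves the arm, as the interface text tells. Its arguments: {"type":"object","properties":{"moves":{"type":"array","items":{"type":"array","items":{"type":"number"}}},"newtons":{"type":"number"}},"required":["moves"]}

```bash
mkdir -p pics; ls
cat > h.py <<'E'
import numpy as np,cv2
from station import manip
from scipy.spatial.transform import Rotation as R
def grab(n):
    o=manip.get_obs(); im,d=manip.grab_frame(n); return o,im,d
def save(im,f): cv2.imwrite('pics/'+f,im[:,:,::-1])
def cam(n,o=None):
    c=manip.camera_info(n); K=np.array([[c['fx'],0,c['cx']],[0,c['fy'],c['cy']],[0,0,1]])
    if n=='wrist':
        T=np.eye(4);T[:3,:3]=R.from_rotvec(o['tool_rot']).as_matrix();T[:3,3]=o['tool_pos'];T=T@np.array(c['tool_from_camera'])
    else: T=np.array(c['extrinsics'])
    return K,np.array(c['dist']),T
def ray(n,px,z,o=None):
    K,D,T=cam(n,o)
    u=cv2.undistortPoints(np.array(px,float).reshape(-1,1,2),K,D).reshape(-1,2)
    d=np.c_[u,np.ones(len(u))]@T[:3,:3].T
    return T[:3,3]+d*((z-T[2,3])/d[:,2])[:,None]
def pts(n,d,o=None):
    K,D,T=cam(n,o); h,w=d.shape
    g=np.stack(np.meshgrid(np.arange(w),np.arange(h)),-1).reshape(-1,1,2).astype(float)
    u=cv2.undistortPoints(g,K,D).reshape(-1,2)
    return ((np.c_[u,np.ones(len(u))]*d.reshape(-1,1))@T[:3,:3].T+T[:3,3]).reshape(h,w,3)
E
python3 - <<'E'
from h import *
o,im,d=grab('top'); save(im,'top.png'); np.savez('top.npz',im=im,d=d)
o,im,d=grab('scene'); save(im,'scene.png'); np.savez('scene.npz',im=im,d=d)
print(o)
for n in('top','scene'): print(cam(n)[2].round(3))
print(manip.camera_info('wrist'))
E
```

```text
pics
{'time_s': 0.05, 'joints': array([ 1.24697079e+00,  2.38746384e-01, -1.42526248e-02,  1.31924012e+00,
       -4.66699551e-05,  1.57080191e+00]), 'joint_vel': array([-0.00042699, -0.0016178 ,  0.00027597, -0.00032918, -0.00099865,
        0.00231635]), 'joint_efforts': array([-1.84845718e-03, -5.40244889e+01,  3.47368383e+01,  1.33551107e-02,
       -1.30229782e-04,  2.94215340e-06]), 'tool_pos': array([0.16692809, 0.49729698, 0.23069633]), 'tool_rot': array([-5.06422766e-01, -3.10031666e+00,  2.24838552e-03]), 'wrist_force': array([ 0.64787024, -0.72393365,  0.18910374]), 'ft_torque': array([ 0.03902224, -0.04517866, -0.01548403]), 'grasp_force': 0.0, 'finger_gap': 0.08543457735718807}
[[-2.600e-02 -9.980e-01  5.500e-02  3.690e-01]
 [-1.000e+00  2.600e-02 -2.000e-03  3.700e-02]
 [ 1.000e-03 -5.500e-02 -9.980e-01  1.024e+00]
 [ 0.000e+00  0.000e+00  0.000e+00  1.000e+00]]
[[ 0.341  0.581 -0.739  1.587]
 [ 0.94  -0.229  0.254 -0.375]
 [-0.021 -0.781 -0.624  1.037]
 [ 0.     0.     0.     1.   ]]
{'fx': 289.56158691693713, 'fy': 289.56158691693713, 'cx': 316.70819740926737, 'cy': 200.7017040663324, 'dist': array([-0.0175694,  0.       ,  0.       ,  0.       ,  0.       ]), 'tool_from_camera': array([[ 2.63474831e-04, -9.58417803e-01, -2.85368612e-01,
         7.20420153e-02],
       [ 9.99999778e-01,  7.77556291e-05,  6.62134464e-04,
         9.98972033e-04],
       [-6.12412443e-04, -2.85368723e-01,  9.58417611e-01,
        -1.40941596e-01],
       [ 0.00000000e+00,  0.00000000e+00,  0.00000000e+00,
         1.00000000e+00]])}
```

View pics/top.png

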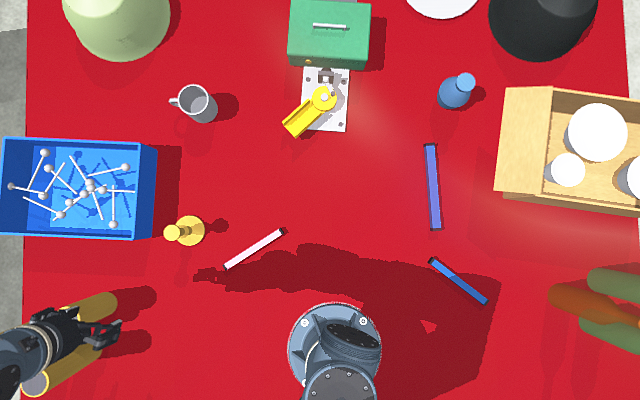

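View pics/scene.png

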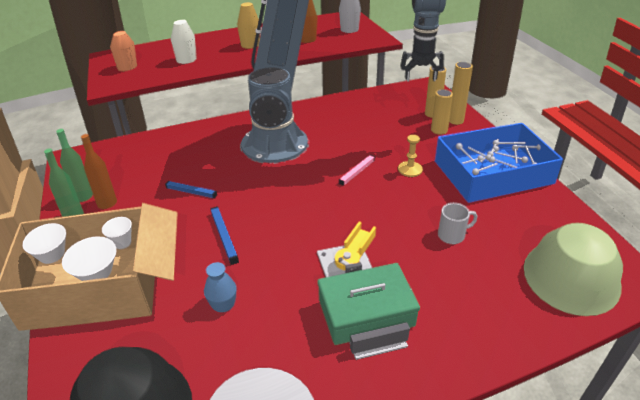

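The top picture shows blue bars at (433,187), the longer one, and at (458,281), the shorter one. A pink bar is at (255,248), the yellow lever's hub is at (323,97) with its tip near (293,130), and the vase is at (457,92). The longer blue bar at (433,187) fits the description: it isn't pink and it is the larger one. I'll measure it and confirm in a crop.

Run:
```python
from h import *
z=np.load('top.npz'); im,d=z['im'],z['d']; P=pts('top',d)
hsv=cv2.cvtColor(im,cv2.COLOR_RGB2HSV)
def comp(m,x0,x1,y0,y1):
    k=np.zeros_like(m); k[y0:y1,x0:x1]=m[y0:y1,x0:x1]; return k
def rect(name,z0,m):
    n,l,s,c=cv2.connectedComponentsWithStats(m.astype(np.uint8)); i=1+np.argmax(s[1:,4]); m=l==i
    q=np.argwhere(m)[:,::-1]; w=ray('top',q,z0)[:,:2].astype(np.float32)
    r=cv2.minAreaRect(w); print(name,len(q),np.round(r[0],4),np.round(r[1],4),round(r[2],1)); print(cv2.boxPoints(r).round(3).tolist(),'depthz',np.median(P[m][:,2]).round(3)); return m
H,S,V=hsv[...,0],hsv[...,1],hsv[...,2]
nr=~(((H<8)|(H>172))&(S>140))
rect('bar',.024,comp(nr,415,450,135,237))
rect('small',.02,comp(nr,422,495,250,312))
y=comp((H>20)&(H<35)&(S>120)&(V>120),270,350,75,150)
m=rect('lever',.055,y)
for zz in (.03,.058): print(ray('top',[(323,97)],zz))
# lever heights
pp=P[y]; print(pp[:,2].min(),pp[:,2].max())
v=comp((H>95)&(H<125)&(S>70)&nr,425,490,60,120)
pv=P[v]; print('vase',pv.min(0).round(3),pv.max(0).round(3))
lo=pv[(pv[:,2]>.03)&(pv[:,2]<.09)]; print(lo.min(0),lo.max(0))
r=cv2.resize(im[50:320,260:520],None,fx=2.2,fy=2.2,interpolation=cv2.INTER_CUBIC); save(r,'crop.png')
# scene vase
z=np.load('scene.npz'); im,d=z['im'],z['d']; P=pts('scene',d); hsv=cv2.cvtColor(im,cv2.COLOR_RGB2HSV);H,S,V=hsv[...,0],hsv[...,1],hsv[...,2]
v=comp((H>95)&(H<125)&(S>70),195,245,260,315); pv=P[v];print('vase sc',pv.min(0).round(3),pv.max(0).round(3))
b=comp((H>20)&(H<35)&(S>120)&(V>120),320,390,215,270); pb=P[b]; print('lever sc',pb.min(0).round(3),pb.max(0).round(3))
```

```text
bar 1003 [ 0.436  -0.2772] [0.2387 0.0311] 2.1
[[0.3160000145435333, -0.26600000262260437], [0.31700000166893005, -0.296999990940094], [0.5559999942779541, -0.2879999876022339], [0.5550000071525574, -0.25699999928474426]] depthz 0.022
small 559 [ 0.1799 -0.337 ] [0.1914 0.0211] 50.8
[[0.11100000143051147, -0.4050000011920929], [0.12800000607967377, -0.4180000126361847], [0.24899999797344208, -0.26899999380111694], [0.23199999332427979, -0.25600001215934753]] depthz 0.017
lever 1143 [0.6449 0.0463] [0.0648 0.1615] 42.3
[[0.5669999718666077, 0.08399999886751175], [0.675000011920929, -0.03500000014901161], [0.7229999899864197, 0.00800000037997961], [0.6150000095367432, 0.12800000607967377]] depthz 0.041
[[0.68808054 0.01250569 0.03      ]]
[[0.67910246 0.01319012 0.058     ]]
-0.0037108880435514635 1.0237836784716434
vase [ 0.369 -0.369  0.01 ] [0.721 0.037 1.024]
[ 0.64279615 -0.36899197  0.03006953] [ 0.7213059  -0.29559413  0.08991373]
vase sc [ 0.662 -0.376  0.006] [ 1.587 -0.298  1.037]
lever sc [ 0.555 -0.375 -0.001] [1.587 0.125 1.037]
```

View pics/crop.png

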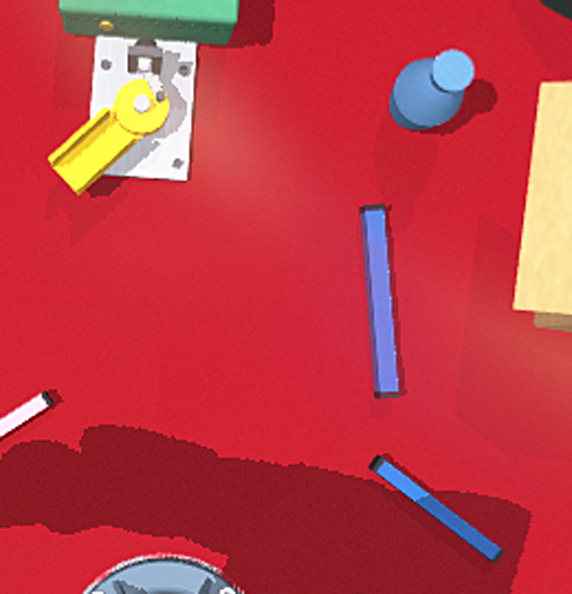

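The crop confirms that the long blue bar, at crop pixel (380,300), is the one meant. The shorter one at (435,508) is smaller. Next I'll work out the approach.

```bash
cat >> h.py <<'E'
def go(x,y,z,psi,o=None):
    """tool-frame shift (m) and turn (deg) to reach world xyz, tool down, tool y at psi deg"""
    o=o or manip.get_obs(); A=R.from_rotvec(o['tool_rot']); p=np.radians(psi)
    Y=np.array([np.cos(p),np.sin(p),0]); Z=np.array([0,0,-1.]); B=R.from_matrix(np.c_[np.cross(Y,Z),Y,Z])
    print('shift',A.inv().apply(np.array([x,y,z])-o['tool_pos']).round(4),'turn',(A.inv()*B).as_rotvec(degrees=True).round(2))
def st():
    o=manip.get_obs(); Y=R.from_rotvec(o['tool_rot']).as_matrix()[:,1]
    print('t',round(o['time_s'],2),'pos',o['tool_pos'].round(4),'psi',np.degrees(np.arctan2(Y[1],Y[0])).round(2),'F',o['wrist_force'].round(1),'M',o['ft_torque'].round(2),'gap',round(o['finger_gap'],4),'grip',round(o['grasp_force'],1)); return o
E
python3 -c "
from h import *
st(); go(.416,-.278,.2,92)
print(ray('top',[(282.7,121.8),(296.4,137.3),(324.1,96.8)],.056))"
```

```text
t 0.1 pos [0.1669 0.4974 0.2308] psi 71.45 F [-0.4  0.6 -0.5] M [ 0.05 -0.03 -0.01] gap 0.0855 grip 0.0
shift [-0.4828 -0.6558  0.0316] turn [-7.000e-02 -1.000e-02 -2.055e+01]
[[0.61560149 0.1218643  0.056     ]
 [0.57314253 0.08644792 0.056     ]
 [0.6802104  0.01019652 0.056     ]]
```

>>> carry_out([
  [0,-0.03,-0.04,0.002,0,0,0],
  [0,-0.059,-0.08,0.004,0,0,0],
  [0,-0.089,-0.12,0.006,0,0,0],
  [0,-0.118,-0.16,0.008,0,0,0],
  [0,-0.148,-0.2,0.01,0,0,0],
])

```text
time_s: 0.6
tool_pos: [0.2435, 0.2591, 0.221]
tool_rot: [0.505, 3.101, -0.001]
wrist_force: [1.9, -0.1, -0.2]
finger_gap: 0.0855
grasp_force: 0.0
```

>>> carry_out([
  [0,-0.03,-0.04,0.002,0,0,0],
  [0,-0.059,-0.08,0.004,0,0,0],
  [0,-0.089,-0.12,0.006,0,0,0],
  [0,-0.118,-0.16,0.008,0,0,0],
  [0,-0.148,-0.2,0.01,0,0,0],
])

```text
time_s: 1.1
tool_pos: [0.3199, 0.0235, 0.2115]
tool_rot: [0.506, 3.1, 0.0]
wrist_force: [1.5, 0.8, 0.4]
finger_gap: 0.0853
grasp_force: 0.0
```

>>> carry_out([
  [0,-0.03,-0.04,0.002,0,0,0],
  [0,-0.059,-0.08,0.004,0,0,0],
  [0,-0.089,-0.12,0.006,0,0,0],
  [0,-0.118,-0.16,0.008,0,0,0],
  [0,-0.148,-0.2,0.01,0,0,0],
])

```text
time_s: 1.6
tool_pos: [0.3965, -0.2135, 0.2011]
tool_rot: [-0.508, -3.1, -0.0]
wrist_force: [0.7, 1.2, 0.1]
finger_gap: 0.0853
grasp_force: 0.0
```

>>> carry_out([
  [0,-0.02,-0.03,0.001,0,0,-7],
  [0,-0.039,-0.056,0.002,0,0,-14],
  [0,-0.039,-0.056,0.002,0,0,-20.5],
  [0,-0.039,-0.056,0.002,0,0,-20.5],
  [0,-0.039,-0.056,0.002,0,0,-20.5],
])

```text
time_s: 2.1
tool_pos: [0.4155, -0.2763, 0.1991]
tool_rot: [0.048, -3.14, -0.001]
wrist_force: [-0.5, 0.5, 0.6]
finger_gap: 0.0857
grasp_force: 0.0
```

Run:
```python
from h import *
st(); o,im,d=grab('wrist'); save(im,'w1.png'); np.savez('w1.npz',im=im,d=d)
hsv=cv2.cvtColor(im,cv2.COLOR_RGB2HSV);H,S,V=[hsv[...,i] for i in range(3)]
m=((H>100)&(H<140)&(S>70)).astype(np.uint8)
n,l,s,c=cv2.connectedComponentsWithStats(m)
for i in range(1,n):
    if s[i,4]>300:
        q=np.argwhere(l==i)[:,::-1]; r=cv2.minAreaRect(ray('wrist',q,.024,o)[:,:2].astype(np.float32)); print(s[i],np.round(r[0],4),np.round(r[1],4),round(r[2],1))
go(.416,-.278,.2,92,o)
```

```text
t 2.1 pos [ 0.4155 -0.2763  0.1991] psi 91.76 F [-0.5  0.5  0.6] M [ 0.03  0.01 -0.  ] gap 0.0857 grip 0.0
[ 300   95   23  192 3996] [ 0.4367 -0.2802] [0.2249 0.0231] 2.1
shift [-0.0005 -0.0017 -0.0009] turn [ 0.03 -0.05 -0.24]
```

View pics/w1.png

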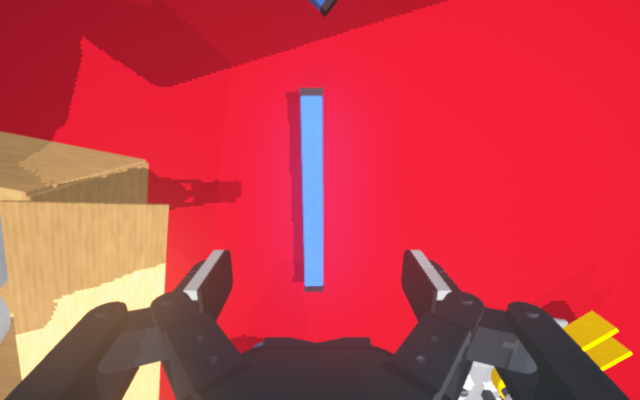

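The wrist view shows the bar at columns 300–323 and rows 88–290, between the fingers. Its centre is at (0.437, -0.280) and its direction is 2°. I'll descend onto it.

>>> carry_out([
  [0,-0.001,-0.004,0.05,0,0,0],
  [0,-0.001,-0.004,0.1,0,0,0],
  [0,-0.001,-0.004,0.15,0,0,0],
  [0,-0.001,-0.004,0.18,0,0,0],
  [0,-0.001,-0.004,0.195,0,0,0],
], newtons=100)

```text
time_s: 2.65
tool_pos: [0.4153, -0.2788, 0.0019]
tool_rot: [0.051, -3.138, -0.003]
wrist_force: [0.3, 1.4, -0.1]
finger_gap: 0.0855
grasp_force: 0.0
```

>>> carry_out([
  [220,0,0,0,0,0,0],
  [220,0,0,0,0,0,0],
  [220,0,0,0,0,0,0],
  [220,0,0,0,0,0,0],
  [220,0,0,0,0,0,0],
])

```text
time_s: 3.15
tool_pos: [0.4177, -0.2812, 0.006]
tool_rot: [-0.053, 3.139, -0.002]
wrist_force: [-2.2, 1.3, 11.0]
finger_gap: 0.0216
grasp_force: 98.9
```

>>> carry_out([
  [255,0,0,0,0,0,0],
  [255,0,0,0,0,0,0],
  [255,0,0,0,0,0,0],
  [255,0,0,0,0,0,0],
  [255,0,0,0,0,0,0],
])

```text
time_s: 3.65
tool_pos: [0.4178, -0.2812, 0.006]
tool_rot: [-0.053, 3.139, -0.002]
wrist_force: [-1.3, 1.6, 10.8]
finger_gap: 0.0216
grasp_force: 98.9
```

```bash
python3 -c "
from h import *
st()"
```

```text
t 3.65 pos [ 0.4178 -0.2812  0.006 ] psi 91.94 F [-1.3  1.6 10.8] M [0.26 0.37 0.12] gap 0.0216 grip 98.9
```

>>> carry_out([
  [255,0,0,-0.03,0,0,0],
  [255,0,0,-0.07,0,0,0],
  [255,0,0,-0.11,0,0,0],
  [255,0,0,-0.126,0,0,0],
  [255,0,0,-0.126,0,0,0],
])

```text
time_s: 4.15
tool_pos: [0.4183, -0.2817, 0.1333]
tool_rot: [-0.053, 3.137, -0.005]
wrist_force: [-0.6, -1.0, -2.7]
finger_gap: 0.0218
grasp_force: 99.1
```

```bash
python3 -c "
from h import *
st(); go(.552,.149,.13,42.5)"
```

```text
t 4.15 pos [ 0.4183 -0.2817  0.1333] psi 91.93 F [-0.6 -1.  -2.7] M [-0.01  0.01 -0.  ] gap 0.0218 grip 99.1
shift [-0.1481  0.4259  0.0025] turn [-0.07  0.32 49.43]
```

>>> carry_out([
  [255,-0.015,0.043,0,0,0,0],
  [255,-0.03,0.086,0,0,0,0],
  [255,-0.045,0.129,0,0,0,0],
  [255,-0.06,0.172,0,0,0,0],
  [255,-0.075,0.215,0,0,0,0],
])

```text
time_s: 4.65
tool_pos: [0.484, -0.0615, 0.1291]
tool_rot: [0.053, -3.139, -0.0]
wrist_force: [1.2, 0.5, -2.6]
finger_gap: 0.0215
grasp_force: 99.1
```

>>> carry_out([
  [255,-0.015,0.043,0,0,0,6],
  [255,-0.03,0.086,0,0,0,12],
  [255,-0.045,0.129,0,0,0,18],
  [255,-0.06,0.172,0,0,0,24],
  [255,-0.073,0.211,0,0,0,30],
])

```text
time_s: 5.15
tool_pos: [0.55, 0.1521, 0.1287]
tool_rot: [-0.767, -3.045, 0.001]
wrist_force: [1.0, -0.4, -2.9]
finger_gap: 0.0218
grasp_force: 99.2
```

>>> carry_out([
  [255,0,0,0,0,0,7],
  [255,0,0,0,0,0,14],
  [255,0,0,0,0,0,19.5],
  [255,0,0,0,0,0,19.5],
  [255,0,0,0,0,0,19.5],
])

```text
time_s: 5.65
tool_pos: [0.5498, 0.1499, 0.1293]
tool_rot: [-1.262, -2.876, 0.002]
wrist_force: [-1.1, 0.0, -1.7]
finger_gap: 0.0215
grasp_force: 99.3
```

Run:
```python
from h import *
st(); o,im,d=grab('wrist'); save(im,'w2.png'); np.savez('w2.npz',im=im,d=d)
_,im2,d2=grab('top'); save(cv2.resize(im2[40:240,200:460],None,fx=3,fy=3,interpolation=cv2.INTER_CUBIC),'t2.png'); np.savez('t2.npz',im=im2,d=d2)
```

```text
t 5.65 pos [0.5498 0.1499 0.1293] psi 42.61 F [-1.1  0.  -1.7] M [ 0.01  0.05 -0.05] gap 0.0215 grip 99.3
```

View pics/t2.png

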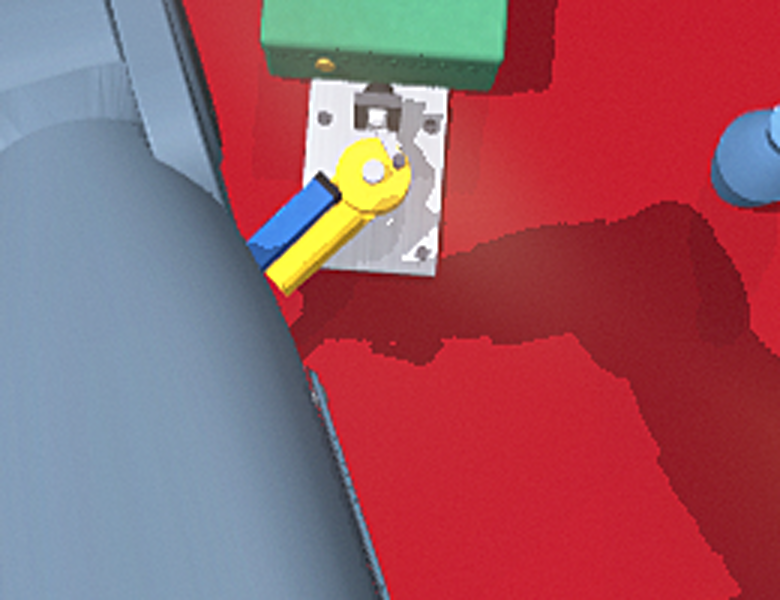

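View pics/w2.png

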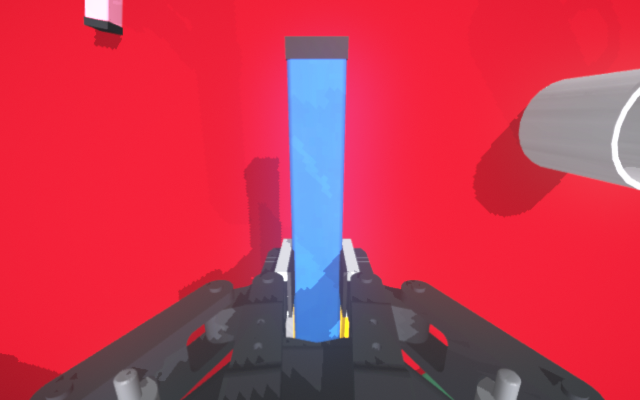

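The top crop shows the bar held over the channel, with its inner end at crop (328,183). The hub is at (374,177) and the lever's near wall runs from (365,218) to (288,297). The wrist view shows the bar straight in the grip at columns 287–348, and the mug to the right, clear of it.

Run:
```python
from h import *
f=lambda L:[(x/3+200-.33,y/3+40-.33) for x,y in L]
e=ray('top',f([(318,172),(340,193)]),.147)[:,:2]; print('bar end',e.round(4),e.mean(0).round(4))
h=ray('top',f([(374,177)]),.053)[:,:2]; print('hub',h)
w=ray('top',f([(365,218),(288,297)]),.058)[:,:2]; print('wall',w.round(4),np.degrees(np.arctan2(*(w[1]-w[0])[::-1])))
o=manip.get_obs(); a=np.radians(132.6); u=np.array([np.cos(a),np.sin(a)])
print('expected bar end',(o['tool_pos'][:2]-.139*u).round(4))
# lever from first picture: yellow mask, top faces
z=np.load('top.npz'); im,d=z['im'],z['d']; hsv=cv2.cvtColor(im,cv2.COLOR_RGB2HSV); H,S,V=[hsv[...,i] for i in range(3)]
m=((H>20)&(H<35)&(S>120)&(V>100)); k=np.zeros_like(m); k[75:150,270:350]=m[75:150,270:350]
p=ray('top',np.argwhere(k)[:,::-1],.056)[:,:2]
for ang in(128,130,132,134,136):
    b=np.radians(ang); U=np.array([np.cos(b),np.sin(b)]); N=np.array([-U[1],U[0]]); s=(p-h[0])@U; t=(p-h[0])@N; q=s>.05
    out=[(t[(s>c)&(s<c+.02)].min().round(4),t[(s>c)&(s<c+.02)].max().round(4)) for c in(.05,.07,.09)]
    print(ang,s.max().round(3),s.min().round(3),out, 'hub t',t[s<.02].min().round(3),t[s<.02].max().round(3))
```

```text
bar end [[0.6516 0.0572]
 [0.634  0.0399]] [0.6428 0.0486]
hub [[0.67608485 0.00961665]]
wall [[0.6379 0.0187]
 [0.5691 0.0884]] 134.63874157221244
expected bar end [0.6442 0.0475]
128 0.13 -0.033 [(np.float64(-0.0273), np.float64(0.0293)), (np.float64(-0.027), np.float64(0.0307)), (np.float64(-0.0258), np.float64(0.0323))] hub t -0.034 0.031
130 0.13 -0.033 [(np.float64(-0.0294), np.float64(0.0273)), (np.float64(-0.0298), np.float64(0.0276)), (np.float64(-0.029), np.float64(0.0286))] hub t -0.034 0.031
132 0.129 -0.032 [(np.float64(-0.0315), np.float64(0.0253)), (np.float64(-0.0327), np.float64(0.0243)), (np.float64(-0.0323), np.float64(0.025))] hub t -0.034 0.031
134 0.129 -0.032 [(np.float64(-0.0336), np.float64(0.0233)), (np.float64(-0.0354), np.float64(0.0213)), (np.float64(-0.0354), np.float64(0.0213))] hub t -0.034 0.031
136 0.129 -0.032 [(np.float64(-0.036), np.float64(0.0214)), (np.float64(-0.0386), np.float64(0.0188)), (np.float64(-0.0392), np.float64(0.0181))] hub t -0.034 0.031
```

>>> carry_out([
  [255,0,0.003,0,0,0,1.5],
  [255,0,0.003,0.03,0,0,1.5],
  [255,0,0.003,0.055,0,0,1.5],
  [255,0,0.003,0.07,0,0,1.5],
  [255,0,0.003,0.07,0,0,1.5],
], newtons=110)

```text
time_s: 6.25
tool_pos: [0.5512, 0.1517, 0.0583]
tool_rot: [-1.303, -2.855, 0.004]
wrist_force: [-1.0, -0.4, -2.0]
finger_gap: 0.0213
grasp_force: 110.7
```

>>> carry_out([
  [255,0,0,0.008,0,0,0],
  [255,0,0,0.014,0,0,0],
  [255,0,0,0.018,0,0,0],
  [255,0,0,0.021,0,0,0],
  [255,0,0,0.021,0,0,0],
])

```text
time_s: 6.75
tool_pos: [0.5525, 0.1521, 0.0392]
tool_rot: [-1.304, -2.858, 0.0]
wrist_force: [-0.3, -0.4, -1.4]
finger_gap: 0.0215
grasp_force: 110.7
```

Run:
```python
from h import *
st()
_,im2,d2=grab('top'); save(cv2.resize(im2[40:240,200:460],None,fx=3,fy=3,interpolation=cv2.INTER_CUBIC),'t3.png'); np.savez('t3.npz',im=im2,d=d2)
```

```text
t 6.75 pos [0.5525 0.1521 0.0392] psi 40.95 F [-0.3 -0.4 -1.4] M [ 0.05  0.07 -0.09] gap 0.0215 grip 110.7
```

View pics/t3.png

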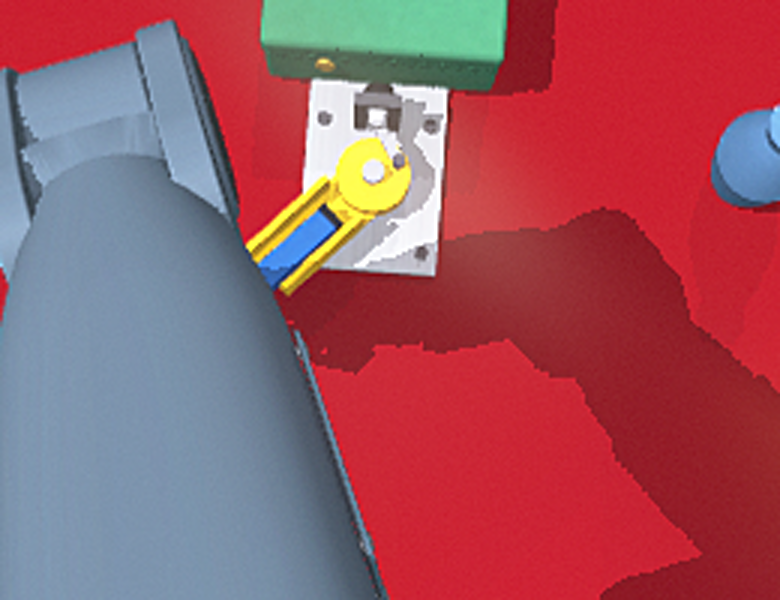

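The bar end lies between the channel walls at crop (300,245), with its inner end near (328,213), clear of the hub. I'll lower it the last 2 mm and start the swing about the pivot, which is 0.189 m inward along tool x.

>>> carry_out([
  [255,0,0,0.002,0,0,0],
  [255,0,0,0.002,0,0,0],
  [255,-0.0003,-0.0099,0.002,0,0,-3],
  [255,-0.001,-0.0198,0.002,0,0,-6],
  [255,-0.0023,-0.0296,0.002,0,0,-9],
])

```text
time_s: 7.3
tool_pos: [0.5328, 0.1314, 0.0378]
tool_rot: [1.071, 2.951, 0.003]
wrist_force: [4.7, 2.7, -5.0]
finger_gap: 0.0214
grasp_force: 110.5
```

>>> carry_out([
  [255,-0.0003,-0.0099,0,0,0,-3],
  [255,-0.001,-0.0198,0,0,0,-6],
  [255,-0.0023,-0.0296,0,0,0,-9],
  [255,-0.0041,-0.0393,0,0,0,-12],
  [255,-0.0064,-0.0489,0,0,0,-15],
])

```text
time_s: 7.8
tool_pos: [0.5073, 0.091, 0.0381]
tool_rot: [0.674, 3.065, 0.007]
wrist_force: [7.5, 8.5, -6.5]
finger_gap: 0.0213
grasp_force: 110.3
```

```bash
cat >> h.py <<'E'
def pol():
    o=st(); v=o['tool_pos'][:2]-[.677,.009]; print('r',np.hypot(*v).round(4),'alpha',(np.degrees(np.arctan2(v[1],v[0]))%360).round(2))
E
python3 -c "
from h import *
pol()"
```

```text
t 7.8 pos [0.5073 0.091  0.0381] psi 65.19 F [ 7.5  8.5 -6.5] M [ 1.96 -1.21  0.73] gap 0.0213 grip 110.3
r 0.1885 alpha 154.2
```

>>> carry_out([
  [255,-0.0003,-0.0099,0,0,0,-3],
  [255,-0.001,-0.0198,0,0,0,-6],
  [255,-0.0023,-0.0296,0,0,0,-9],
  [255,-0.0041,-0.0393,0,0,0,-12],
  [255,-0.0064,-0.0489,0,0,0,-15],
])

```text
time_s: 8.3
tool_pos: [0.4925, 0.0444, 0.038]
tool_rot: [0.267, 3.127, 0.008]
wrist_force: [7.5, 11.3, -6.7]
finger_gap: 0.0209
grasp_force: 110.3
```

>>> carry_out([
  [255,-0.0003,-0.0099,0,0,0,-3],
  [255,-0.001,-0.0198,0,0,0,-6],
  [255,-0.0023,-0.0296,0,0,0,-9],
  [255,-0.0041,-0.0393,0,0,0,-12],
  [255,-0.0064,-0.0489,0,0,0,-15],
])

```text
time_s: 8.8
tool_pos: [0.4897, -0.0054, 0.0379]
tool_rot: [-0.143, 3.135, 0.006]
wrist_force: [4.2, 9.3, -3.3]
finger_gap: 0.0215
grasp_force: 110.7
```

```bash
python3 -c "
from h import *
pol()"
```

```text
t 8.8 pos [ 0.4897 -0.0054  0.0379] psi 95.21 F [ 4.2  9.3 -3.3] M [ 1.86 -0.65  0.67] gap 0.0215 grip 110.7
r 0.1879 alpha 184.4
```

>>> carry_out([
  [255,-0.0003,-0.0099,0,0,0,-3],
  [255,-0.001,-0.0198,0,0,0,-6],
  [255,-0.0023,-0.0296,0,0,0,-9],
  [255,-0.0041,-0.0393,0,0,0,-12],
  [255,-0.0064,-0.0489,0,0,0,-15],
])

```text
time_s: 9.3
tool_pos: [0.499, -0.0551, 0.0377]
tool_rot: [-0.548, 3.093, 0.001]
wrist_force: [0.4, 0.6, -2.2]
finger_gap: 0.0214
grasp_force: 110.8
```

>>> carry_out([
  [255,-0.0003,-0.0099,0,0,0,-3],
  [255,-0.001,-0.0198,0,0,0,-6],
  [255,-0.0023,-0.0296,0,0,0,-9],
  [255,-0.0041,-0.0393,0,0,0,-12],
  [255,-0.0041,-0.0393,0,0,0,-12],
])

```text
time_s: 9.8
tool_pos: [0.5167, -0.0914, 0.0376]
tool_rot: [-0.864, 3.02, -0.001]
wrist_force: [0.1, -0.7, -2.4]
finger_gap: 0.0215
grasp_force: 111.0
```

Run:
```python
from h import *
pol()
_,im2,d2=grab('top'); save(cv2.resize(im2[40:240,230:490],None,fx=3,fy=3,interpolation=cv2.INTER_CUBIC),'t4.png')
```

```text
t 9.8 pos [ 0.5167 -0.0914  0.0376] psi 121.94 F [ 0.1 -0.7 -2.4] M [-0.05  0.06 -0.03] gap 0.0215 grip 111.0
r 0.1892 alpha 212.07
```

View pics/t4.png

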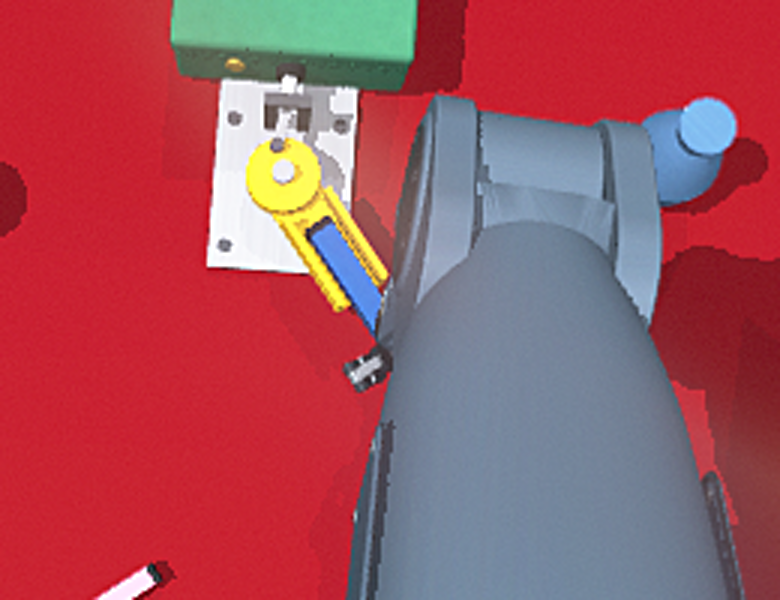

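The top crop shows the lever at home: it now points to the robot's right, its nose is against the box catch at (290,80), the bar is loose in the channel, and the force is near zero. I'll lift the bar straight out and carry it towards the robot.

>>> carry_out([
  [255,0,0,-0.01,0,0,0],
  [255,0,0,-0.03,0,0,0],
  [255,0,0,-0.06,0,0,0],
  [255,0,0,-0.08,0,0,0],
  [255,0,0,-0.08,0,0,0],
])

```text
time_s: 10.35
tool_pos: [0.5175, -0.0904, 0.1207]
tool_rot: [-0.863, 3.016, -0.004]
wrist_force: [-0.2, 0.3, -2.7]
finger_gap: 0.0215
grasp_force: 111.0
```

>>> carry_out([
  [255,0.035,0.008,0,0,0,0],
  [255,0.07,0.016,0,0,0,0],
  [255,0.11,0.026,0,0,0,0],
  [255,0.15,0.036,0,0,0,0],
  [255,0.15,0.036,0,0,0,0],
])

```text
time_s: 10.85
tool_pos: [0.3638, -0.1389, 0.1164]
tool_rot: [0.86, -3.017, -0.003]
wrist_force: [0.4, -0.1, -2.7]
finger_gap: 0.0214
grasp_force: 111.0
```

```bash
python3 -c "
from h import *
pol()"
```

```text
t 10.85 pos [ 0.3638 -0.1389  0.1164] psi 121.81 F [ 0.4 -0.1 -2.7] M [-0.03 -0.04  0.  ] gap 0.0214 grip 111.0
r 0.3464 alpha 205.28
```

Now I'll lower it about 0.109 m, watching the force near the table.

>>> carry_out([
  [255,0,0,0.04,0,0,0],
  [255,0,0,0.075,0,0,0],
  [255,0,0,0.095,0,0,0],
  [255,0,0,0.104,0,0,0],
  [255,0,0,0.104,0,0,0],
])

```text
time_s: 11.35
tool_pos: [0.3688, -0.1389, 0.0125]
tool_rot: [0.864, -3.018, -0.002]
wrist_force: [0.0, 0.5, -2.3]
finger_gap: 0.0212
grasp_force: 110.9
```

>>> carry_out([
  [255,0,0,0.002,0,0,0],
  [255,0,0,0.004,0,0,0],
  [255,0,0,0.006,0,0,0],
  [255,0,0,0.006,0,0,0],
  [255,0,0,0.006,0,0,0],
])

```text
time_s: 11.85
tool_pos: [0.3697, -0.1395, 0.0076]
tool_rot: [-0.864, 3.02, -0.001]
wrist_force: [0.4, -0.2, -2.5]
finger_gap: 0.0213
grasp_force: 110.9
```

>>> carry_out([
  [255,0,0,0.001,0,0,0],
  [255,0,0,0.002,0,0,0],
  [255,0,0,0.002,0,0,0],
  [255,0,0,0.002,0,0,0],
  [255,0,0,0.002,0,0,0],
])

```text
time_s: 12.35
tool_pos: [0.3697, -0.1395, 0.006]
tool_rot: [-0.864, 3.02, -0.001]
wrist_force: [-3.0, 0.3, 11.1]
finger_gap: 0.0211
grasp_force: 112.9
```

>>> carry_out([
  [180,0,0,0,0,0,0],
  [140,0,0,0,0,0,0],
  [100,0,0,-0.001,0,0,0],
  [50,0,0,-0.002,0,0,0],
  [0,0,0,-0.002,0,0,0],
])

```text
time_s: 12.85
tool_pos: [0.3697, -0.1395, 0.0075]
tool_rot: [-0.865, 3.02, -0.0]
wrist_force: [0.9, 0.4, 0.2]
finger_gap: 0.0788
grasp_force: 0.0
```

>>> carry_out([
  [0,0,0,0,0,0,0],
  [0,0,0,0,0,0,0],
  [0,0,0,-0.01,0,0,0],
  [0,0,0,-0.03,0,0,0],
  [0,0,0,-0.06,0,0,0],
])

```text
time_s: 13.35
tool_pos: [0.3686, -0.139, 0.0678]
tool_rot: [0.864, -3.018, -0.002]
wrist_force: [0.6, 0.6, -0.3]
finger_gap: 0.0857
grasp_force: 0.0
```

>>> carry_out([
  [0,0,0,-0.04,0,0,0],
  [0,0,0,-0.08,0,0,0],
  [0,0,0,-0.12,0,0,0],
  [0,0,0,-0.14,0,0,0],
  [0,0,0,-0.14,0,0,0],
])

```text
time_s: 13.85
tool_pos: [0.3709, -0.1399, 0.2108]
tool_rot: [-0.863, 3.016, -0.005]
wrist_force: [-0.3, -0.0, -0.3]
finger_gap: 0.0855
grasp_force: 0.0
```

Run:
```python
from h import *
st()
_,im,d=grab('scene'); save(im,'s5.png'); P=pts('scene',d)
hsv=cv2.cvtColor(im,cv2.COLOR_RGB2HSV);H,S,V=[hsv[...,i] for i in range(3)]
```

```text
t 13.85 pos [ 0.3709 -0.1399  0.2108] psi 121.95 F [-0.3 -0.  -0.3] M [-0.02 -0.04  0.03] gap 0.0855 grip 0.0
```

View pics/s5.png

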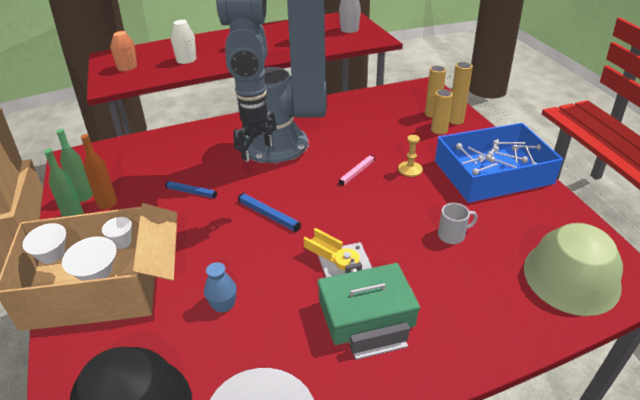

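The scene view shows the bar lying flat at (268,212), clear of the lever at (325,245), which is home. The vase is upright and unmoved at (220,287), and the gripper is clear of everything.

```bash
python3 -c "
from station import manip
print(manip.job_done())"
```

```text
the job is handed in; nothing more can be done
None
```

The clamp lever was swung fully home with the blue bar; the bar now lies flat on the table, clear of the clamp, with the vase untouched, and I handed the job in at about 14 s.

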